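# Pop the touch-latch cupboard and swing it open

### The job

Press the blue cupboard door in at its black dot until the touch latch lets go and the spring pops the door ajar, then push the door wide open with a fingertip, about square to the cupboard front, so the weights inside can be reached. Only touch and push: grip and lift nothing, and leave the white door shut and the two vials and the bronze cylinder where they stand.

Things in the scene. Friction and masses are not known exactly. Their poses are not given: they have to be found in the camera images.
- cupboard_blue: grey sheet-metal cupboard fixed on the worktop, 160 deep (x) x 170 wide (y) x 200 high (z) mm with its blue front door, which covers the whole front. Origin: centre of its underside; its x axis points into the cupboard: the shut door's outer face is 80 mm from the origin along -x; its y axis points to the hinge side (left, seen from in front). The cupboards may swap places.
- blue_door (a joint): hinge angle of the blue door, rad: 0 shut and latched, negative pressed in (hard stop -0.05), positive open towards -x of the cupboard (stop 1.6). Pressing the shut door in 4 to 5 mm at the dot (about 3 N) frees its catch; as the finger draws back, a slow spring pusher swings it ajar to about 0.55. From there it swings freely with slight friction and stays where it is left.
- blue_dot (a point): centre of the black rubber dot (18 mm across) on the outer face of the blue door: the place to press, 128 mm from the hinge line, 165 mm above the worktop; it moves with the door. The door leaf has no handle; it is 167 wide from the hinge line, reaches from 12 to 200 mm above the worktop and is 12 mm thick; 9 mm behind it the fixed frame begins.
- blue_hinge (a point): point on the upright hinge line of the blue door: in the plane of the shut door's outer face, 84 mm to the +y side of its middle, 200 mm above the worktop (level with the cupboard's top). Behind the ajar door there is free room for a finger near its top and free edge.
- cupboard_white: grey sheet-metal cupboard fixed on the worktop, 160 deep (x) x 170 wide (y) x 200 high (z) mm with its white front door, which covers the whole front. Origin: centre of its underside; its x axis points into the cupboard: the shut door's outer face is 80 mm from the origin along -x; its y axis points to the hinge side (left, seen from in front). The cupboards may swap places.
- white_door (a joint): hinge angle of the white door, rad: 0 shut and latched, negative pressed in (hard stop -0.05), positive open towards -x of the cupboard (stop 1.6). Pressing the shut door in 4 to 5 mm at the dot (about 3 N) frees its catch; as the finger draws back, a slow spring pusher swings it ajar to about 0.55. From there it swings freely with slight friction and stays where it is left.
- white_dot (a point): centre of the black rubber dot (18 mm across) on the outer face of the white door: the place to press, 128 mm from the hinge line, 165 mm above the worktop; it moves with the door. The door leaf has no handle; it is 167 wide from the hinge line, reaches from 12 to 200 mm above the worktop and is 12 mm thick; 9 mm behind it the fixed frame begins.
- white_hinge (a point): point on the upright hinge line of the white door: in the plane of the shut door's outer face, 84 mm to the +y side of its middle, 200 mm above the worktop (level with the cupboard's top). Behind the ajar door there is free room for a finger near its top and free edge.
- vial_blue_cap: bystander: glass vial with blue cap, 23 mm across, 60 high, standing loose beside the blue cupboard's free door edge, just in front. Origin: centre of its underside.
- vial_red_cap: bystander: glass vial with red cap, 23 mm across, 60 high, standing loose beside the white cupboard's free door edge, just in front. Origin: centre of its underside.
- weight_dark: bystander: dark bronze cylinder, 33 mm across, 78 high, standing loose in front of the gap between the cupboards. Origin: centre of its underside.

How it is judged:
By the outcome, as a careful person would: the job done as asked, in the order asked, and still so for the second after the job is handed in, with the robot touching nothing.
It also fails if it takes over 50 s, if anything falls off the work surface, if the arm or the gripper's body presses on something with over 40 N, if the wrist force passes 120 N, or if a joint passes its speed limit or range.

### The arm

A 6-joint arm with a two-finger parallel gripper is mounted at the origin on a cart in front of the work surface, level with it; the furniture and walls round the work are solid. World frame = base frame: x ahead of the robot, y to its left, z up, the work surface at z = 0. Lengths are in m, angles in rad, forces in N, time in s.
With the tool pointing down it reaches from about 0.275 to 0.85 m from the base axis. Payload 5.2 kg.
Tool frame: the origin (TCP) lies midway between the tips of the shut fingers; the grasp point (between the pads) lies 19 mm behind it (r.hold_point_z is the distance from the TCP to the grasp point, in m); z points along the fingers, y is the direction in which the jaws open and shut (so a half turn about z gives the same grasp; the last joint's range is limited). The gripper opens to 85 mm and grips with 20 to 120 N. Pads are 22 mm wide; open, the fingers measure 114 mm over their backs; the gripper's body (76 mm by 85 mm) begins 54 mm behind the grasp point. The pads swing forward as they close: fully open they stand 13 mm farther back than shut.
Start: joints at [-1.385, 0.259, 1.535, -0, 1.348, -0.203], TCP at [0.209, -0.509, 0.231] pointing down, gripper open.
Joint ranges: [-3.14, 3.14], [-0.91, 2.08], [0.19, 2.58], [-1.22, 4.36], [0.22, 2.71], [-3.12, 3.12]. Speed limits (rad/s): [2.57, 2.57, 3.14, 3.14, 3.14, 3.14].

### API

Orientations are given as a rotation vector (axis times angle).
In Python, from cell import r, imaging gives the robot as it stands.
- The arm moves only by the tool apply_moves, never from a script. Its argument "deltas" is a list of rows, each an object with "xyz": the shift along the tool's x, y, z in m, a list of three; "turn": the turn, a rotation vector about the tool's x, y, z in rad, a list of three. A call has exactly 5 rows; each row is the pose to reach, as a shift and turn from the pose measured when the call began, along the tool's axes at that moment; what a row does not reach only later rows make up. A row lasts 1/8 s, in which the tool goes at most 62.5 mm and 10.7 degrees, less where a joint would pass 70% of its speed; a pose out of reach is approached as far as the arm can. A call with a gripper value outside its range is refused whole. "jaw" is the finger opening in m, from 0 to 0.0854, set as the call begins (left out, the last holds). The fingers move at their own pace and stop on an object; the grip force is fixed at half the most. Time passes only in rows, so rows that repeat a pose let the fingers close, or fill a call up. It gives the time, the measured TCP pose, the force and the opening at its end, in the units of the state.
- r.sense(): the state, without advancing time (a new reading comes with each control period).
- imaging.capture(name): name is "scene" or "top" or "wrist"; returns the picture (384x512x3 uint8, red, green, blue); there is no depth.
- imaging.camera_model(name): a dict with "fx", "fy", "cx", "cy" (pixels), "k1" (the pictures are not rectified: a ray, as slopes to the right and down, at radius r is drawn at 1 + k1 r^2 times it, then the intrinsics apply), "T" (4x4, takes a point from camera to world coordinates). Camera axes: x right, y up, looking along -z (the intrinsics and any distortion apply to the point x, -y, -z); pixel columns grow to the right and rows downward; lengths in m; the calibration is good to about 2 mm. A picture is of the moment at which its call begins: read the wrist's pose just before it. camera_model takes no time and is no camera call; for the wrist camera it gives the pose at the moment of the call.
- r.close_job(): hands the job in, once; it reports no verdict.
The state is a dict: "t": time; "joints": joint angles; "joint_vel": joint speeds; "joint_torque": joint torques, N m; "eef_pos": TCP position; "tcp_rot": TCP orientation; "ft_force": force on the tool from outside, world axes, zero at the start; "wrist_torque": the same for the moment, N m; "gripper_width": finger opening in m.
Only numpy, scipy, OpenCV 4.12 (cv2) and the standard library are available. Lean on these libraries where they do the work, as an engineer would, in place of code of your own. Each camera call takes 0.05 s, during which the arm holds its last target.

## Working session

There is one attempt and no reset: what is moved stays moved. The work goes in short steps, Python scripts to look and compute and a tool call to move; the robot and the scene stay as the last step left them, time stands still between calls to the robot, and variables do not carry over. Pictures are saved under pics/ and viewed, and the job is handed in when it is done.

Besides the shell and the picture viewer there is one more tool, called after "Emit:" by a JSON object that holds its "name" and its "arguments", one argument or row to a line. apply_moves: Moves the arm, as the interface text tells. Its arguments: {"type":"object","properties":{"deltas":{"type":"array","items":{"type":"object","properties":{"xyz":{"type":"array","items":{"type":"number"}},"turn":{"type":"array","items":{"type":"number"}}}}},"jaw":{"type":"number"}},"required":["deltas"]}

```bash
mkdir -p pics; ls; python3 - <<'E'
from cell import r, imaging
import cv2
print(r.sense())
for n in ("scene","top","wrist"):
    m=imaging.camera_model(n); im=imaging.capture(n)
    cv2.imwrite(f"pics/{n}0.png",im[:,:,::-1]); print(n,m)
E
```

```text
pics
{'t': 0.0, 'joints': array([-1.38476624e+00,  2.59335188e-01,  1.53611634e+00, -1.34385355e-07,
        1.34797158e+00, -2.02803108e-01]), 'joint_vel': array([-9.90896315e-05, -3.80909896e-04,  3.92607370e-04, -1.50761436e-03,
       -3.29657265e-04,  1.10359078e-03]), 'joint_torque': array([-6.79601708e-04, -4.46037018e+01, -2.90571409e+01, -4.26418601e-04,
        1.16356165e-02,  1.32916824e-06]), 'eef_pos': array([ 0.20842925, -0.50839987,  0.23046554]), 'tcp_rot': array([-3.08061084e+00, -6.06583774e-01, -2.38934812e-05]), 'ft_force': array([-0.05452866, -0.39084725,  0.55417172]), 'wrist_torque': array([0.01304664, 0.03470786, 0.00168362]), 'gripper_width': 0.08557716610556201}
scene {'fx': 424.94494574004045, 'fy': 424.94494574004045, 'cx': 259.12719383943454, 'cy': 191.11677698261076, 'k1': -0.04831813146753801, 'T': array([[-0.80326405,  0.35446348, -0.47866743, -0.03502218],
       [-0.59528089, -0.50499656,  0.62499531,  0.64841546],
       [-0.02018739,  0.78697784,  0.61665092,  0.90594659],
       [ 0.        ,  0.        ,  0.        ,  1.        ]])}
top {'fx': 446.6124232784764, 'fy': 446.6124232784764, 'cx': 257.4618612238487, 'cy': 201.7274915901923, 'k1': -0.016054903580447023, 'T': array([[-0.48645607,  0.79727673, -0.3573658 ,  0.09405632],
       [-0.87360988, -0.44989118,  0.18548237,  0.13013098],
       [-0.01289495,  0.40242731,  0.91536112,  1.3073864 ],
       [ 0.        ,  0.        ,  0.        ,  1.        ]])}
wrist {'fx': 317.02687865730314, 'fy': 317.02687865730314, 'cx': 256.67152910308135, 'cy': 191.81809514866197, 'k1': 0.026340426472349954, 'T': array([[ 0.37915732,  0.89252037,  0.2442276 ,  0.27113644],
       [-0.9253293 ,  0.366375  ,  0.09764754, -0.48358467],
       [-0.00232647, -0.26301473,  0.96478901,  0.37386761],
       [ 0.        ,  0.        ,  0.        ,  1.        ]])}
```

View pics/scene0.png

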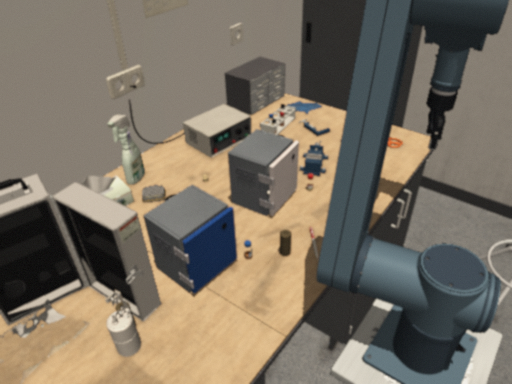

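View pics/top0.png

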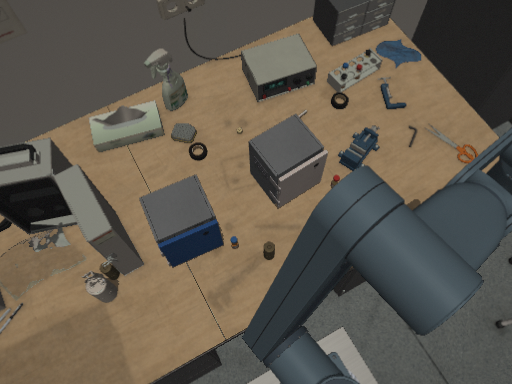

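```bash
python3 - <<'E'
import cv2
a=cv2.imread("pics/scene0.png")[170:300,130:310]; b=cv2.imread("pics/top0.png")[160:280,125:295]
cv2.imwrite("pics/sc.png",cv2.resize(a,None,fx=4.4,fy=4.4,interpolation=cv2.INTER_CUBIC))
cv2.imwrite("pics/tc.png",cv2.resize(b,None,fx=4.4,fy=4.4,interpolation=cv2.INTER_CUBIC))
E
```

```text
(no output)
```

View pics/sc.png

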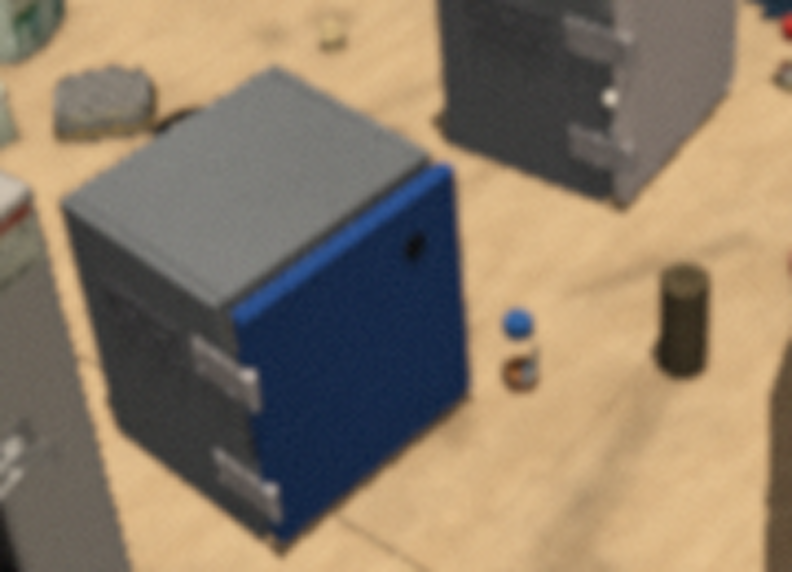

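View pics/tc.png

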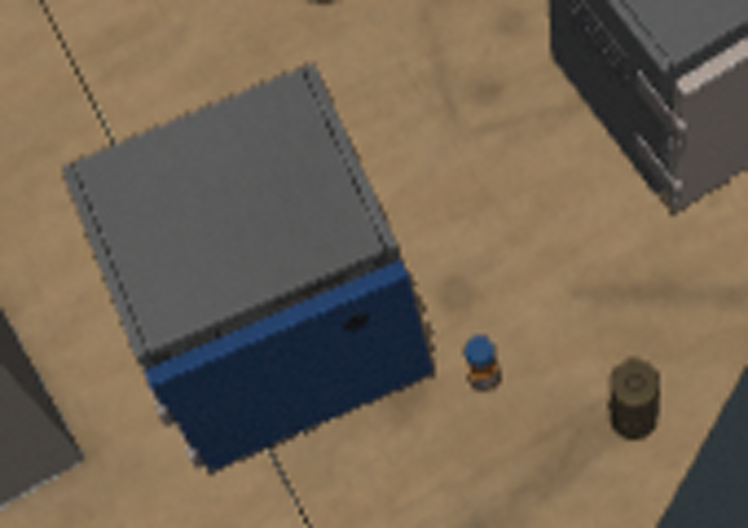

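```bash
cat > h.py <<'E'
import numpy as np, cv2
from cell import r, imaging
from scipy.spatial.transform import Rotation as R
def ray(name,u,v,m=None):
    m=m or imaging.camera_model(name)
    K=np.array([[m['fx'],0,m['cx']],[0,m['fy'],m['cy']],[0,0,1]])
    p=cv2.undistortPoints(np.array([[[u,v]]],float),K,np.array([m['k1'],0,0,0,0.]))[0,0]
    T=m['T']; d=T[:3,:3]@np.array([p[0],-p[1],-1]); return T[:3,3],d/np.linalg.norm(d)
def plane(name,u,v,z,m=None):
    o,d=ray(name,u,v,m); return o+d*(z-o[2])/d[2]
def tri(*rays):
    A=0;b=0
    for o,d in rays:
        P=np.eye(3)-np.outer(d,d);A=A+P;b=b+P@o
    x=np.linalg.solve(A,b); return x,[np.linalg.norm((np.eye(3)-np.outer(d,d))@(x-o)) for o,d in rays]
E
python3 - <<'E'
from h import *
np.set_printoptions(precision=4,suppress=True)
S=lambda x,y:(130+(x+.5)/4.4-.5,170+(y+.5)/4.4-.5)
T=lambda x,y:(125+(x+.5)/4.4-.5,160+(y+.5)/4.4-.5)
pts={'dot':((415,247),(356,322),.165),'hingetop':((240,325),(152,383),.2),'freetop':((455,168),(407,282),.2),
'hbot':((286,543),(210,470),.012),'fbot':((468,392),(434,374),.012),'backL':((64,204),(66,168),.2),'backR':((275,67),(310,65),.2)}
for n,(s,t,z) in pts.items():
    s=S(*s);t=T(*t)
    print(n,tri(ray('scene',*s),ray('top',*t)),plane('scene',*s,z)[:2],plane('top',*t,z)[:2])
for n,s,t,z in (('vialcap',(518,324),(480,350),.055),('cyltop',(686,280),(636,374),.078)):
    print(n,tri(ray('scene',*S(*s)),ray('top',*T(*t))),plane('scene',*S(*s),z)[:2],plane('top',*T(*t),z)[:2])
E
```

```text
dot (array([0.528 , 0.0662, 0.1661]), [np.float64(0.00047834028213947693), np.float64(0.00047834028213934856)]) [0.5283 0.0653] [0.5289 0.0664]
hingetop (array([0.5421, 0.191 , 0.1956]), [np.float64(0.0001744140883909694), np.float64(0.00017441408839095145)]) [0.5384 0.1938] [0.5405 0.1909]
freetop (array([0.5225, 0.0307, 0.204 ]), [np.float64(0.0007553340901865954), np.float64(0.0007553340901867139)]) [0.5265 0.0274] [0.5234 0.0301]
hbot (array([0.5378, 0.1913, 0.0159]), [np.float64(0.0011494348922340507), np.float64(0.0011494348922338527)]) [0.5391 0.189 ] [0.5403 0.192 ]
fbot (array([0.5285, 0.0278, 0.0085]), [np.float64(0.0009828277202779936), np.float64(0.0009828277202780832)]) [0.5273 0.0305] [0.5264 0.0277]
backL (array([0.6962, 0.1802, 0.1959]), [np.float64(0.0009372723385101551), np.float64(0.0009372723385101137)]) [0.6909 0.1827] [0.6949 0.1805]
backR (array([0.6839, 0.0161, 0.1991]), [np.float64(0.001360453725209068), np.float64(0.0013604537252092745)]) [0.6814 0.0168] [0.6848 0.0168]
vialcap (array([ 0.5114, -0.0038,  0.0553]), [np.float64(0.0004109304471096905), np.float64(0.0004109304471097629)]) [ 0.5111 -0.004 ] [ 0.5119 -0.0036]
cyltop (array([ 0.4389, -0.0844,  0.0719]), [np.float64(0.002241725695552832), np.float64(0.002241725695552782)]) [ 0.4332 -0.0795] [ 0.4394 -0.0826]
```

```bash
cat >> h.py <<'E'
def tgt(p,head,tilt):
    # head: heading of the tool x; tilt: tips forward by tilt from straight down
    h=np.radians(head)
    Rd=np.column_stack([[np.cos(h),np.sin(h),0],[np.sin(h),-np.cos(h),0],[0,0,-1]])
    Rt=R.from_matrix(Rd)*R.from_rotvec([0,np.radians(tilt),0])
    s=r.sense(); R0=R.from_rotvec(s['tcp_rot'])
    d=R0.inv().apply(np.array(p)-s['eef_pos']); w=(R0.inv()*Rt).as_rotvec()
    np.set_printoptions(precision=4,suppress=True)
    print('now',s['eef_pos'],'z',R0.as_matrix()[:,2],'x',R0.as_matrix()[:,0],'t',s['t'],'F',s['ft_force'])
    print('xyz',d,'turn',w,'tool z target',Rt.as_matrix()[:,2], 'rows',np.linalg.norm(d)/.0625,np.degrees(np.linalg.norm(w))/10.7)
E
python3 -c "
from h import *
tgt([.40,.07,.28],-5,0);tgt([.40,.07,.28],-5,45)"
```

```text
now [ 0.2084 -0.5085  0.2306] z [-0.0003  0.0014 -1.    ] x [0.9254 0.3791 0.0003] t 0.15 F [-0.4791 -0.0237  0.2575]
xyz [ 0.3966 -0.4628 -0.0486] turn [-0.0015  0.0001  0.4761] tool z target [ 0. -0. -1.] rows 9.782855305392538 2.5491583827313495
now [ 0.2084 -0.5085  0.2306] z [-0.0003  0.0014 -1.    ] x [0.9254 0.3791 0.0003] t 0.15 F [-0.4791 -0.0237  0.2575]
xyz [ 0.3966 -0.4628 -0.0486] turn [-0.1883  0.7703  0.4506] tool z target [ 0.7044 -0.0616 -0.7071] rows 9.782855305392538 4.883652213002323
```

Emit:
{"name": "apply_moves", "arguments": {
  "deltas": [
    {"xyz":[0.03,-0.035,-0.02],"turn":[0,0,0.05]},
    {"xyz":[0.07,-0.08,-0.035],"turn":[0,0,0.1]},
    {"xyz":[0.11,-0.125,-0.05],"turn":[0,0,0.15]},
    {"xyz":[0.15,-0.17,-0.05],"turn":[0,0,0.2]},
    {"xyz":[0.19,-0.215,-0.05],"turn":[0,0,0.25]}
  ],
  "jaw": 0
}}

```text
t: 0.78
eef_pos: [0.303, -0.2358, 0.2811]
tcp_rot: [-3.133, -0.214, -0.001]
ft_force: [1.8, -0.6, 0.6]
gripper_width: -0.0
```

```bash
python3 -c "
from h import *
tgt([.40,.07,.28],-5,0);tgt([.40,.07,.28],-5,45)"
```

```text
now [ 0.303  -0.2358  0.2811] z [ 0.0004  0.0011 -1.    ] x [0.9907 0.1359 0.0005] t 0.775 F [ 1.7975 -0.6397  0.5517]
xyz [ 0.1377 -0.2898  0.0015] turn [-0.0011 -0.0004  0.2236] tool z target [ 0. -0. -1.] rows 5.13326320105491 1.1973248560082932
now [ 0.303  -0.2358  0.2811] z [ 0.0004  0.0011 -1.    ] x [0.9907 0.1359 0.0005] t 0.775 F [ 1.7975 -0.6397  0.5517]
xyz [ 0.1377 -0.2898  0.0015] turn [-0.0888  0.7817  0.2115] tool z target [ 0.7044 -0.0616 -0.7071] rows 5.13326320105491 4.3622245415909715
```

Emit:
{"name": "apply_moves", "arguments": {
  "deltas": [
    {"xyz":[0.028,-0.055,0],"turn":[0,0,0.1]},
    {"xyz":[0.055,-0.11,0],"turn":[0,0,0.2]},
    {"xyz":[0.083,-0.17,0],"turn":[-0.02,0.15,0.22]},
    {"xyz":[0.11,-0.23,0],"turn":[-0.035,0.3,0.22]},
    {"xyz":[0.1377,-0.29,0],"turn":[-0.05,0.45,0.22]}
  ]
}}

```text
t: 1.4
eef_pos: [0.3972, 0.0615, 0.2822]
tcp_rot: [3.04, -0.137, 0.71]
ft_force: [2.3, -0.3, -0.2]
gripper_width: -0.0001
```

```bash
python3 -c "
from h import *
tgt([.46,.072,.165],-5,45)
im=imaging.capture('wrist');cv2.imwrite('pics/w1.png',im[:,:,::-1])"
```

```text
now [0.3972 0.0615 0.2822] z [ 0.4414 -0.0363 -0.8966] x [ 0.8929 -0.0813  0.4429] t 1.4 F [ 2.3058 -0.3172 -0.1972]
xyz [ 0.0033 -0.0156  0.1325] turn [-0.0018  0.3266 -0.0035] tool z target [ 0.7044 -0.0616 -0.7071] rows 2.1347472112645813 1.7490259665300978
```

View pics/w1.png

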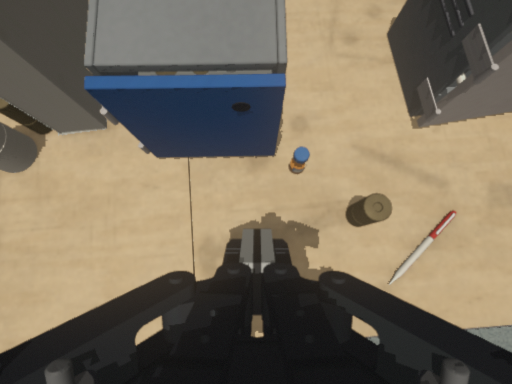

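```bash
python3 -c "
from h import *
np.set_printoptions(precision=4,suppress=True)
print(plane('wrist',241,107,.165),plane('wrist',87,91,.2),plane('wrist',286,85,.2))
tgt([.47,.071,.158],-5,45)"
```

```text
[0.5267 0.0788 0.165 ] [0.5328 0.2022 0.2   ] [0.5257 0.0398 0.2   ]
now [0.3943 0.0727 0.2808] z [ 0.4457 -0.0235 -0.8949] x [ 0.8921 -0.0713  0.4462] t 1.45 F [-3.6865  1.538  -2.2721]
xyz [ 0.0129 -0.0026  0.1437] turn [-0.0164  0.3229  0.0041] tool z target [ 0.7044 -0.0616 -0.7071] rows 2.3088389453058973 1.731415418951701
```

Emit:
{"name": "apply_moves", "arguments": {
  "deltas": [
    {"xyz":[0.003,-0.001,0.035],"turn":[0,0.08,0]},
    {"xyz":[0.006,-0.002,0.07],"turn":[0,0.16,0]},
    {"xyz":[0.01,-0.003,0.11],"turn":[-0.01,0.25,0]},
    {"xyz":[0.013,-0.003,0.144],"turn":[-0.016,0.323,0.004]},
    {"xyz":[0.013,-0.003,0.144],"turn":[-0.016,0.323,0.004]}
  ]
}}

```text
t: 2.08
eef_pos: [0.4589, 0.0571, 0.1841]
tcp_rot: [2.919, -0.107, 1.147]
ft_force: [0.0, -0.3, -0.3]
gripper_width: -0.0001
```

```bash
python3 -c "
from h import *
for i in range(2): im=imaging.capture('wrist')
cv2.imwrite('pics/w2.png',im[:,:,::-1])
tgt([.51,.068,.158],-5,45)
tgt([.525,.067,.158],-5,45)"
```

```text
now [0.459  0.0563 0.1845] z [ 0.68   -0.03   -0.7326] x [ 0.7301 -0.065   0.6803] t 2.175 F [ 0.5381 -0.4805  0.5038]
xyz [ 0.0185 -0.0146  0.0537] turn [-0.0293  0.0372 -0.0017] tool z target [ 0.7044 -0.0616 -0.7071] rows 0.9387523846569089 0.2539775771909866
now [0.459  0.0563 0.1845] z [ 0.68   -0.03   -0.7326] x [ 0.7301 -0.065   0.6803] t 2.175 F [ 0.5381 -0.4805  0.5038]
xyz [ 0.0295 -0.0146  0.064 ] turn [-0.0293  0.0372 -0.0017] tool z target [ 0.7044 -0.0616 -0.7071] rows 1.151126716111831 0.2539775771909866
```

View pics/w2.png

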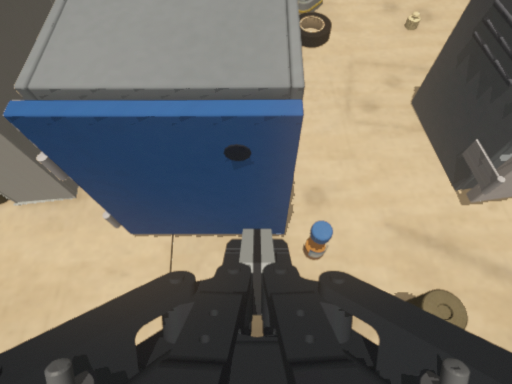

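```bash
python3 -c "
from h import *
np.set_printoptions(precision=4,suppress=True)
print(plane('wrist',238,153,.165),plane('wrist',10,117,.2),plane('wrist',302,113,.2))"
```

```text
[0.5297 0.0641 0.165 ] [0.5392 0.1864 0.2   ] [0.5288 0.0264 0.2   ]
```

Emit:
{"name": "apply_moves", "arguments": {
  "deltas": [
    {"xyz":[0.005,-0.004,0.014],"turn":[-0.01,0.01,0]},
    {"xyz":[0.01,-0.008,0.028],"turn":[-0.02,0.02,0]},
    {"xyz":[0.0155,-0.0146,0.0466],"turn":[-0.03,0.037,0]},
    {"xyz":[0.0155,-0.0146,0.0466],"turn":[-0.03,0.037,0]},
    {"xyz":[0.0155,-0.0146,0.0466],"turn":[-0.03,0.037,0]}
  ]
}}

```text
t: 2.8
eef_pos: [0.4979, 0.0605, 0.1959]
tcp_rot: [2.909, -0.12, 1.132]
ft_force: [0.0, -0.0, 0.7]
gripper_width: -0.0002
```

```bash
python3 -c "
from h import *
tgt([.52,.067,.158],-5,45)
tgt([.53,.067,.158],-5,45)"
```

```text
now [0.4979 0.0605 0.1959] z [ 0.6741 -0.0447 -0.7373] x [ 0.7345 -0.065   0.6755] t 2.8 F [ 0.0044 -0.0498  0.6643]
xyz [-0.0098 -0.0078  0.0425] turn [-0.0142  0.0438 -0.001 ] tool z target [ 0.7044 -0.0616 -0.7071] rows 0.7091598513656655 0.24652432313597222
now [0.4979 0.0605 0.1959] z [ 0.6741 -0.0447 -0.7373] x [ 0.7345 -0.065   0.6755] t 2.8 F [ 0.0044 -0.0498  0.6643]
xyz [-0.0024 -0.0086  0.0493] turn [-0.0142  0.0438 -0.001 ] tool z target [ 0.7044 -0.0616 -0.7071] rows 0.8009967186202149 0.24652432313597222
```

```bash
python3 -c "
from h import *
print(r.sense()['joints'])"
```

```text
[-0.13613939 -0.12522543  2.31100428  0.21781138  0.22033714  1.32271709]
```

```bash
python3 -c "
from h import *
tgt([.48,.070,.160],-5,20)"
```

```text
now [0.4979 0.0605 0.1959] z [ 0.6741 -0.0447 -0.7373] x [ 0.7345 -0.065   0.6755] t 2.8 F [ 0.0044 -0.0498  0.6643]
xyz [-0.038  -0.0077  0.014 ] turn [-0.0142 -0.3926  0.0021] tool z target [ 0.3407 -0.0298 -0.9397] rows 0.6592910307606918 2.103427887453192
```

Emit:
{"name": "apply_moves", "arguments": {
  "deltas": [
    {"xyz":[-0.015,-0.002,0],"turn":[0,-0.1,0]},
    {"xyz":[-0.03,-0.004,0],"turn":[0,-0.22,0]},
    {"xyz":[-0.036,-0.007,0.005],"turn":[-0.014,-0.34,0]},
    {"xyz":[-0.038,-0.0077,0.014],"turn":[-0.014,-0.393,0.002]},
    {"xyz":[-0.038,-0.0077,0.014],"turn":[-0.014,-0.393,0.002]}
  ]
}}

```text
t: 3.42
eef_pos: [0.4818, 0.0696, 0.1603]
tcp_rot: [3.074, -0.135, 0.543]
ft_force: [0.4, 1.3, -0.0]
gripper_width: 0.0004
```

```bash
python3 -c "
from h import *
print(r.sense()['joints'])
tgt([.51,.068,.160],-5,20)"
```

```text
[-0.08388019  0.02327171  2.06462369 -0.00481222  0.70405183  1.57762932]
now [0.4818 0.0696 0.1603] z [ 0.3411 -0.0318 -0.9395] x [ 0.9359 -0.0819  0.3426] t 3.425 F [ 0.388   1.3055 -0.0054]
xyz [ 0.0265 -0.0009  0.01  ] turn [ 0.002  -0.0006  0.    ] tool z target [ 0.3407 -0.0298 -0.9397] rows 0.4526964533739386 0.010940120728204135
```

Emit:
{"name": "apply_moves", "arguments": {
  "deltas": [
    {"xyz":[0.007,0,0.0025],"turn":[0,0,0]},
    {"xyz":[0.014,0,0.005],"turn":[0,0,0]},
    {"xyz":[0.021,0,0.0075],"turn":[0,0,0]},
    {"xyz":[0.028,-0.001,0.01],"turn":[0,0,0]},
    {"xyz":[0.028,-0.001,0.01],"turn":[0,0,0]}
  ]
}}

```text
t: 4.05
eef_pos: [0.5121, 0.0678, 0.1606]
tcp_rot: [3.074, -0.135, 0.543]
ft_force: [0.1, -0.6, -1.0]
gripper_width: -0.0002
```

```bash
python3 -c "
from h import *
im=imaging.capture('wrist');cv2.imwrite('pics/w3.png',im[:,:,::-1])
tgt([.525,.067,.160],-5,20)"
```

```text
now [0.5116 0.0679 0.1604] z [ 0.3409 -0.0319 -0.9396] x [ 0.936  -0.082   0.3424] t 4.1 F [-0.8936 -0.2644 -0.6246]
xyz [ 0.0125 -0.0003  0.005 ] turn [ 0.002  -0.0004 -0.0001] tool z target [ 0.3407 -0.0298 -0.9397] rows 0.21543400034568214 0.011072766192376012
```

View pics/w3.png

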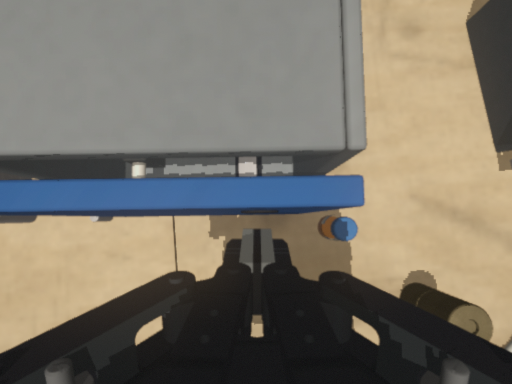

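Emit:
{"name": "apply_moves", "arguments": {
  "deltas": [
    {"xyz":[0.0025,0,0.001],"turn":[0,0,0]},
    {"xyz":[0.0045,0,0.0017],"turn":[0,0,0]},
    {"xyz":[0.0065,0,0.0024],"turn":[0,0,0]},
    {"xyz":[0.0075,0,0.0027],"turn":[0,0,0]},
    {"xyz":[0.0075,0,0.0027],"turn":[0,0,0]}
  ]
}}

```text
t: 4.72
eef_pos: [0.5196, 0.0672, 0.1604]
tcp_rot: [3.074, -0.135, 0.542]
ft_force: [0.6, 0.6, 0.1]
gripper_width: -0.0001
```

No contact yet; step on.

Emit:
{"name": "apply_moves", "arguments": {
  "deltas": [
    {"xyz":[0.001,0,0.0003],"turn":[0,0,0]},
    {"xyz":[0.002,0,0.0007],"turn":[0,0,0]},
    {"xyz":[0.003,0,0.001],"turn":[0,0,0]},
    {"xyz":[0.004,0,0.0014],"turn":[0,0,0]},
    {"xyz":[0.004,0,0.0014],"turn":[0,0,0]}
  ]
}}

```text
t: 5.35
eef_pos: [0.5235, 0.0669, 0.1603]
tcp_rot: [3.074, -0.135, 0.541]
ft_force: [-3.5, 0.7, 1.2]
gripper_width: -0.0001
```

Emit:
{"name": "apply_moves", "arguments": {
  "deltas": [
    {"xyz":[0.0005,0,0.0002],"turn":[0,0,0]},
    {"xyz":[0.001,0,0.0004],"turn":[0,0,0]},
    {"xyz":[0.0015,0,0.0006],"turn":[0,0,0]},
    {"xyz":[0.002,0,0.0007],"turn":[0,0,0]},
    {"xyz":[0.002,0,0.0007],"turn":[0,0,0]}
  ]
}}

```text
t: 5.98
eef_pos: [0.5257, 0.0668, 0.1603]
tcp_rot: [3.074, -0.135, 0.541]
ft_force: [-2.4, 1.3, 0.8]
gripper_width: -0.0002
```

```bash
python3 -c "
from h import *
im=imaging.capture('wrist');cv2.imwrite('pics/w4.png',im[:,:,::-1])
tgt([.525,.067,.160],-5,20)"
```

```text
now [0.5257 0.0668 0.1603] z [ 0.3403 -0.0316 -0.9398] x [ 0.9362 -0.0821  0.3418] t 6.025 F [-2.5073  1.3755  1.02  ]
xyz [-0.0008 -0.0002  0.    ] turn [ 0.0019  0.0003 -0.0002] tool z target [ 0.3407 -0.0298 -0.9397] rows 0.01268913154362836 0.010164542234738741
```

View pics/w4.png

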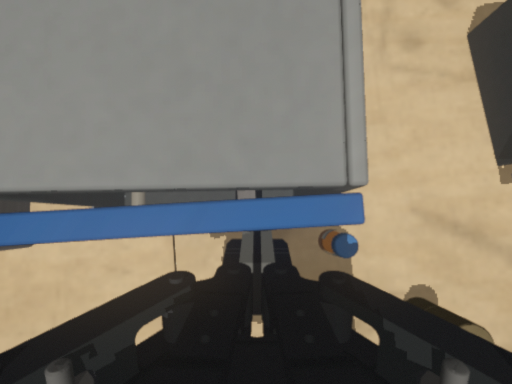

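Emit:
{"name": "apply_moves", "arguments": {
  "deltas": [
    {"xyz":[0.0005,0,0.0002],"turn":[0,0,0]},
    {"xyz":[0.001,0,0.0004],"turn":[0,0,0]},
    {"xyz":[0.0015,0,0.0005],"turn":[0,0,0]},
    {"xyz":[0.0015,0,0.0005],"turn":[0,0,0]},
    {"xyz":[0.0015,0,0.0005],"turn":[0,0,0]}
  ]
}}

```text
t: 6.65
eef_pos: [0.5269, 0.0667, 0.1602]
tcp_rot: [3.075, -0.135, 0.541]
ft_force: [-5.0, 1.1, 3.4]
gripper_width: 0.0002
```

Emit:
{"name": "apply_moves", "arguments": {
  "deltas": [
    {"xyz":[-0.01,0,-0.0036],"turn":[0,0,0]},
    {"xyz":[-0.03,0,-0.011],"turn":[0,0,0]},
    {"xyz":[-0.055,0,-0.02],"turn":[0,0,0]},
    {"xyz":[-0.08,0,-0.029],"turn":[0,0,0]},
    {"xyz":[-0.105,0,-0.038],"turn":[0,0,0]}
  ]
}}

```text
t: 7.28
eef_pos: [0.4154, 0.0764, 0.1605]
tcp_rot: [3.074, -0.135, 0.544]
ft_force: [-0.3, -0.1, 0.8]
gripper_width: -0.0
```

Emit:
{"name": "apply_moves", "arguments": {
  "deltas": [
    {"xyz":[-0.02,0,-0.03],"turn":[0,0,0]},
    {"xyz":[-0.02,0,-0.06],"turn":[0,0,0]},
    {"xyz":[-0.02,0,-0.09],"turn":[0,0,0]},
    {"xyz":[-0.02,0,-0.09],"turn":[0,0,0]},
    {"xyz":[-0.02,0,-0.09],"turn":[0,0,0]}
  ]
}}

```text
t: 7.9
eef_pos: [0.3658, 0.0808, 0.2378]
tcp_rot: [3.073, -0.135, 0.545]
ft_force: [0.7, 0.5, -0.6]
gripper_width: 0.0005
```

```bash
python3 -c "
from h import *
a=imaging.capture('wrist');b=imaging.capture('top');c=imaging.capture('scene')
cv2.imwrite('pics/w5.png',a[:,:,::-1])
cv2.imwrite('pics/tc5.png',cv2.resize(b[160:280,125:295,::-1],None,fx=4.4,fy=4.4,interpolation=cv2.INTER_CUBIC))
cv2.imwrite('pics/sc5.png',cv2.resize(c[170:300,130:310,::-1],None,fx=4.4,fy=4.4,interpolation=cv2.INTER_CUBIC))
tgt([.525,.067,.160],-5,20)"
```

```text
now [0.3655 0.0808 0.237 ] z [ 0.3398 -0.0319 -0.94  ] x [ 0.9364 -0.0822  0.3412] t 8.05 F [-0.4814 -0.2648 -0.8961]
xyz [ 0.1242 -0.0004  0.127 ] turn [ 0.0022  0.0008 -0.0003] tool z target [ 0.3407 -0.0298 -0.9397] rows 2.842621916052613 0.012594288768246736
```

View pics/w5.png

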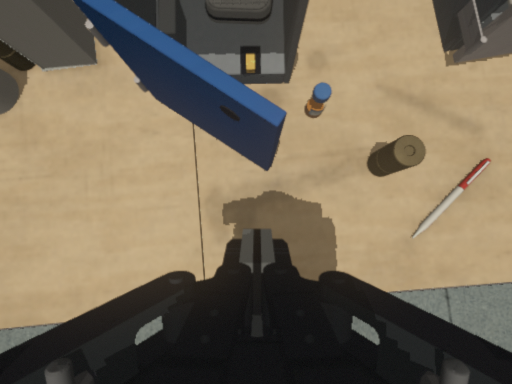

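View pics/tc5.png

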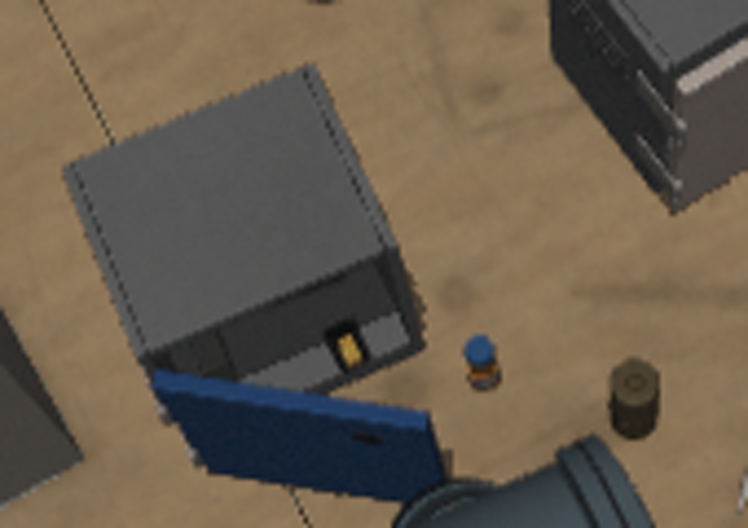

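View pics/sc5.png

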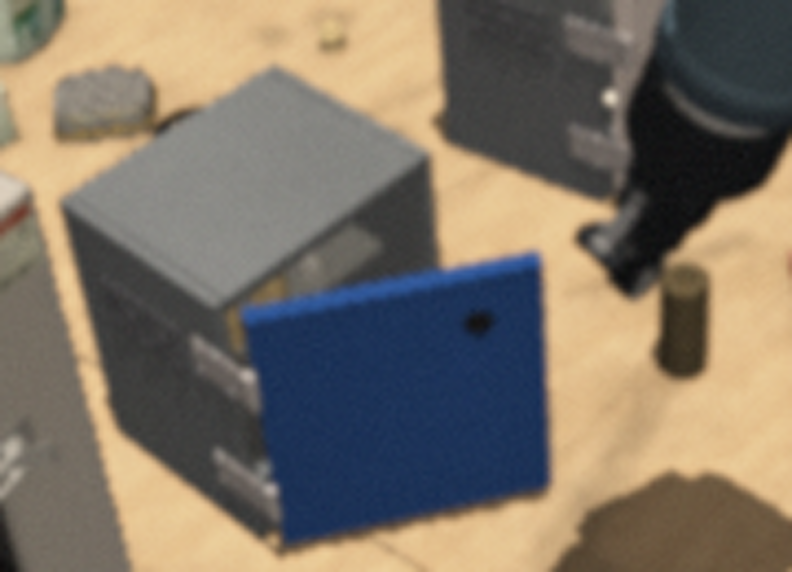

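```bash
python3 -c "
from h import *
np.set_printoptions(precision=4,suppress=True)
T=lambda x,y:(125+(x+.5)/4.4-.5,160+(y+.5)/4.4-.5)
S=lambda x,y:(130+(x+.5)/4.4-.5,170+(y+.5)/4.4-.5)
print(plane('top',*T(429,413),.2),plane('wrist',271,127,.2),plane('wrist',286,113,.2),plane('scene',*S(541,263),.2), plane('scene',*S(481,322),.165))
tgt([.42,.06,.27],-5,0)
tgt([.486,.052,.27],-5,0)"
```

```text
[0.4438 0.0562 0.2   ] [0.4359 0.0657 0.2   ] [0.444  0.0555 0.2   ] [0.4366 0.0626 0.2   ] [0.4583 0.091  0.165 ]
now [0.3655 0.0808 0.237 ] z [ 0.3398 -0.0319 -0.94  ] x [ 0.9364 -0.0822  0.3412] t 8.05 F [-0.4814 -0.2648 -0.8961]
xyz [ 0.064   0.016  -0.0118] turn [ 0.0021 -0.3482 -0.0007] tool z target [ 0. -0. -1.] rows 1.0728844339487114 1.86475797010302
now [0.3655 0.0808 0.237 ] z [ 0.3398 -0.0319 -0.94  ] x [ 0.9364 -0.0822  0.3412] t 8.05 F [-0.4814 -0.2648 -0.8961]
xyz [0.1265 0.0182 0.0108] turn [ 0.0021 -0.3482 -0.0007] tool z target [ 0. -0. -1.] rows 2.0518832708602424 1.86475797010302
```

Emit:
{"name": "apply_moves", "arguments": {
  "deltas": [
    {"xyz":[0.02,0.004,-0.025],"turn":[0,-0.1,0]},
    {"xyz":[0.05,0.01,-0.016],"turn":[0,-0.22,0]},
    {"xyz":[0.09,0.015,-0.002],"turn":[0,-0.348,0]},
    {"xyz":[0.1265,0.018,0.011],"turn":[0.002,-0.348,0]},
    {"xyz":[0.1265,0.018,0.011],"turn":[0.002,-0.348,0]}
  ]
}}

```text
t: 8.68
eef_pos: [0.4883, 0.0513, 0.2673]
tcp_rot: [-3.138, 0.14, 0.005]
ft_force: [0.3, 0.3, -0.1]
gripper_width: -0.0001
```

```bash
python3 -c "
from h import *
im=imaging.capture('wrist');cv2.imwrite('pics/w6.png',im[:,:,::-1])
tgt([.486,.052,.155],-5,0)"
```

```text
now [0.4865 0.0518 0.2677] z [-0.0038  0.0004 -1.    ] x [ 0.9961 -0.0885 -0.0038] t 8.725 F [ 0.0209 -1.0267  0.6613]
xyz [-0.0001 -0.0001  0.1127] turn [-0.0001  0.0038 -0.0013] tool z target [ 0. -0. -1.] rows 1.803320322711337 0.021665107477851556
```

View pics/w6.png

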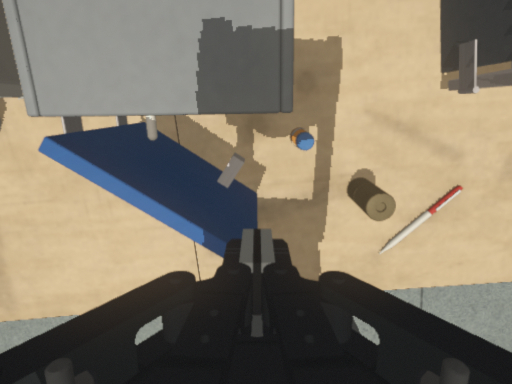

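```bash
python3 -c "
from h import *
np.set_printoptions(precision=4,suppress=True)
H=np.array([.540,.192,0]);th=.55
d0=np.array([-.085,-.996,0]);o0=np.array([-.996,.085,0])
d=np.cos(th)*d0+np.sin(th)*o0; n=-(-np.sin(th)*d0+np.cos(th)*o0)
for u,v in ((232,170),(222,183),(242,158),(258,215),(256,198),(145,125)):
    o,q=ray('wrist',u,v)
    p=o+q*(((H+.012*n-o)@n)/(q@n)); print((p-H)@d,p[2],p)
for t in np.arange(.55,1.6,.1):
    dd=np.cos(t)*d0+np.sin(t)*o0; nn=-(-np.sin(t)*d0+np.cos(t)*o0)
    print(round(t,2),(H+.148*dd+.027*nn)[:2])
"
```

```text
0.12440020121824208 0.01131803107133389 [0.4758 0.0847 0.0113]
0.11936341414572073 0.09125901987211449 [0.4788 0.0888 0.0913]
0.13301641749769277 -0.10929254339513828 [ 0.4707  0.0778 -0.1093]
0.16294239475926786 0.12622379876298745 [0.4529 0.0537 0.1262]
0.16057724324489983 0.07385070369344787 [0.4544 0.0556 0.0739]
0.012585736571438294 0.04090363033665623 [0.5422 0.1747 0.0409]
0.55 [0.474  0.0569]
0.65 [0.4608 0.0642]
0.75 [0.4484 0.0727]
0.85 [0.437  0.0824]
0.95 [0.4266 0.0933]
1.05 [0.4173 0.1051]
1.15 [0.4092 0.1178]
1.25 [0.4024 0.1312]
1.35 [0.3971 0.1452]
1.45 [0.3931 0.1598]
1.55 [0.3906 0.1746]
```

Emit:
{"name": "apply_moves", "arguments": {
  "deltas": [
    {"xyz":[0,0,0.03],"turn":[0,0,0]},
    {"xyz":[0,0,0.06],"turn":[0,0,0]},
    {"xyz":[0,0,0.09],"turn":[0,0.004,0]},
    {"xyz":[0,0,0.113],"turn":[0,0.004,0]},
    {"xyz":[0,0,0.113],"turn":[0,0.004,0]}
  ]
}}

```text
t: 9.35
eef_pos: [0.4834, 0.0524, 0.1532]
tcp_rot: [-3.138, 0.139, 0.007]
ft_force: [0.6, 0.1, 0.9]
gripper_width: 0.0001
```

```bash
python3 -c "
from h import *
for t in ([.474,.057,.155],[.461,.064,.155],[.448,.073,.155],[.437,.082,.155],[.427,.093,.155]): tgt(t,-5,0)
im=imaging.capture('wrist');cv2.imwrite('pics/w7.png',im[:,:,::-1])"
```

```text
now [0.4834 0.0524 0.1532] z [-0.0044  0.0007 -1.    ] x [ 0.9961 -0.0881 -0.0044] t 9.35 F [0.5525 0.1341 0.8899]
xyz [-0.0098 -0.0038 -0.0018] turn [-0.0003  0.0044 -0.001 ] tool z target [ 0. -0. -1.] rows 0.1702305797802087 0.024434364041945527
now [0.4834 0.0524 0.1532] z [-0.0044  0.0007 -1.    ] x [ 0.9961 -0.0881 -0.0044] t 9.35 F [0.5525 0.1341 0.8899]
xyz [-0.0234 -0.0096 -0.0017] turn [-0.0003  0.0044 -0.001 ] tool z target [ 0. -0. -1.] rows 0.40495412408968323 0.024434364041945527
now [0.4834 0.0524 0.1532] z [-0.0044  0.0007 -1.    ] x [ 0.9961 -0.0881 -0.0044] t 9.35 F [0.5525 0.1341 0.8899]
xyz [-0.0371 -0.0174 -0.0016] turn [-0.0003  0.0044 -0.001 ] tool z target [ 0. -0. -1.] rows 0.6562780444871547 0.024434364041945527
now [0.4834 0.0524 0.1532] z [-0.0044  0.0007 -1.    ] x [ 0.9961 -0.0881 -0.0044] t 9.35 F [0.5525 0.1341 0.8899]
xyz [-0.0489 -0.0254 -0.0016] turn [-0.0003  0.0044 -0.001 ] tool z target [ 0. -0. -1.] rows 0.8813981629745954 0.024434364041945527
now [0.4834 0.0524 0.1532] z [-0.0044  0.0007 -1.    ] x [ 0.9961 -0.0881 -0.0044] t 9.35 F [0.5525 0.1341 0.8899]
xyz [-0.0598 -0.0355 -0.0015] turn [-0.0003  0.0044 -0.001 ] tool z target [ 0. -0. -1.] rows 1.112599037806539 0.024434364041945527
```

View pics/w7.png

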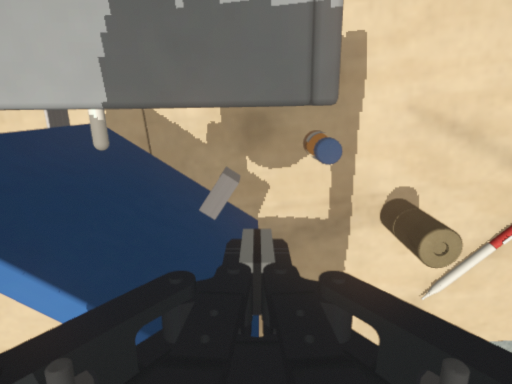

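Emit:
{"name": "apply_moves", "arguments": {
  "deltas": [
    {"xyz":[-0.006,-0.002,-0.001],"turn":[0,0,0]},
    {"xyz":[-0.013,-0.005,-0.002],"turn":[0,0.004,0]},
    {"xyz":[-0.021,-0.0085,-0.002],"turn":[0,0.004,0]},
    {"xyz":[-0.029,-0.013,-0.002],"turn":[0,0.004,0]},
    {"xyz":[-0.037,-0.0175,-0.002],"turn":[0,0.004,0]}
  ]
}}

```text
t: 10.02
eef_pos: [0.449, 0.0733, 0.1568]
tcp_rot: [-3.138, 0.139, -0.005]
ft_force: [0.6, 0.4, 1.4]
gripper_width: 0.0002
```

```bash
python3 -c "
from h import *
for t in ([.437,.082,.155],[.427,.093,.155],[.417,.105,.155]): tgt(t,-5,0)"
```

```text
now [0.449  0.0733 0.1568] z [ 0.003  0.    -1.   ] x [ 0.9961 -0.0881  0.003 ] t 10.025 F [0.6482 0.3682 1.3573]
xyz [-0.0127 -0.0076  0.0018] turn [-0.0003 -0.003  -0.001 ] tool z target [ 0. -0. -1.] rows 0.23900906596510751 0.016758048035046474
now [0.449  0.0733 0.1568] z [ 0.003  0.    -1.   ] x [ 0.9961 -0.0881  0.003 ] t 10.025 F [0.6482 0.3682 1.3573]
xyz [-0.0237 -0.0177  0.0018] turn [-0.0003 -0.003  -0.001 ] tool z target [ 0. -0. -1.] rows 0.4734366386603048 0.016758048035046474
now [0.449  0.0733 0.1568] z [ 0.003  0.    -1.   ] x [ 0.9961 -0.0881  0.003 ] t 10.025 F [0.6482 0.3682 1.3573]
xyz [-0.0347 -0.0287  0.0017] turn [-0.0003 -0.003  -0.001 ] tool z target [ 0. -0. -1.] rows 0.7213036020858478 0.016758048035046474
```

Emit:
{"name": "apply_moves", "arguments": {
  "deltas": [
    {"xyz":[-0.0065,-0.004,0.001],"turn":[0,0,0]},
    {"xyz":[-0.013,-0.008,0.001],"turn":[0,0,0]},
    {"xyz":[-0.0185,-0.0125,0.001],"turn":[0,0,0]},
    {"xyz":[-0.024,-0.0175,0.001],"turn":[0,0,0]},
    {"xyz":[-0.03,-0.023,0.001],"turn":[0,0,0]}
  ]
}}

```text
t: 10.65
eef_pos: [0.4208, 0.0992, 0.1557]
tcp_rot: [-3.138, 0.139, -0.004]
ft_force: [-0.0, 0.2, 1.0]
gripper_width: -0.0001
```

```bash
python3 -c "
from h import *
im=imaging.capture('wrist');cv2.imwrite('pics/w8.png',im[:,:,::-1])
for t in ([.417,.105,.155],[.409,.118,.155],[.402,.131,.155],[.397,.145,.155]): tgt(t,-5,0)"
```

```text
now [0.4199 0.0998 0.1556] z [ 0.0018  0.0004 -1.    ] x [ 0.9961 -0.0879  0.0017] t 10.7 F [-0.1217 -0.2626 -0.5914]
xyz [-0.0033 -0.0049  0.0006] turn [-0.0006 -0.0017 -0.0008] tool z target [ 0. -0. -1.] rows 0.09536137417328161 0.010647189300646112
now [0.4199 0.0998 0.1556] z [ 0.0018  0.0004 -1.    ] x [ 0.9961 -0.0879  0.0017] t 10.7 F [-0.1217 -0.2626 -0.5914]
xyz [-0.0124 -0.0172  0.0005] turn [-0.0006 -0.0017 -0.0008] tool z target [ 0. -0. -1.] rows 0.33921577286937693 0.010647189300646112
now [0.4199 0.0998 0.1556] z [ 0.0018  0.0004 -1.    ] x [ 0.9961 -0.0879  0.0017] t 10.7 F [-0.1217 -0.2626 -0.5914]
xyz [-0.0205 -0.0295  0.0005] turn [-0.0006 -0.0017 -0.0008] tool z target [ 0. -0. -1.] rows 0.5752665655174196 0.010647189300646112
now [0.4199 0.0998 0.1556] z [ 0.0018  0.0004 -1.    ] x [ 0.9961 -0.0879  0.0017] t 10.7 F [-0.1217 -0.2626 -0.5914]
xyz [-0.0268 -0.043   0.0005] turn [-0.0006 -0.0017 -0.0008] tool z target [ 0. -0. -1.] rows 0.8104644995139948 0.010647189300646112
```

View pics/w8.png

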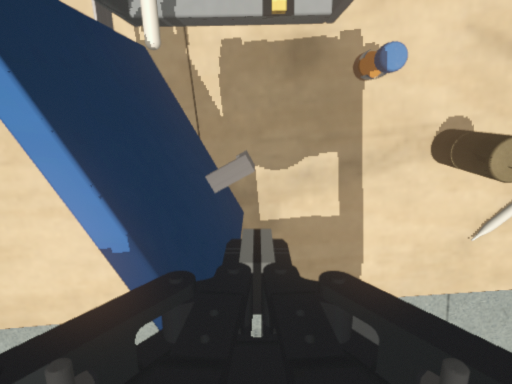

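The door is following the finger, at about 1 rad. I'll carry on along the arc.

Emit:
{"name": "apply_moves", "arguments": {
  "deltas": [
    {"xyz":[-0.0055,-0.007,0.0005],"turn":[0,0,0]},
    {"xyz":[-0.011,-0.015,0.0005],"turn":[0,0,0]},
    {"xyz":[-0.016,-0.0225,0.0005],"turn":[0,0,0]},
    {"xyz":[-0.0205,-0.0295,0.0005],"turn":[0,0,0]},
    {"xyz":[-0.024,-0.036,0.0005],"turn":[0,0,0]}
  ]
}}

```text
t: 11.32
eef_pos: [0.3992, 0.1383, 0.1553]
tcp_rot: [-3.138, 0.138, -0.004]
ft_force: [2.0, 0.1, 2.1]
gripper_width: -0.0
```

```bash
python3 -c "
from h import *
for t in ([.397,.145,.155],[.393,.160,.155],[.391,.170,.155],[.391,.175,.155]): tgt(t,-5,0)"
```

```text
now [0.3992 0.1383 0.1553] z [ 0.0025  0.0005 -1.    ] x [ 0.9961 -0.0877  0.0025] t 11.325 F [1.9687 0.0915 2.06  ]
xyz [-0.0028 -0.0064  0.0003] turn [-0.0007 -0.0025 -0.0006] tool z target [ 0. -0. -1.] rows 0.11211900601597742 0.014223460750482116
now [0.3992 0.1383 0.1553] z [ 0.0025  0.0005 -1.    ] x [ 0.9961 -0.0877  0.0025] t 11.325 F [1.9687 0.0915 2.06  ]
xyz [-0.0081 -0.021   0.0002] turn [-0.0007 -0.0025 -0.0006] tool z target [ 0. -0. -1.] rows 0.3603251332500925 0.014223460750482116
now [0.3992 0.1383 0.1553] z [ 0.0025  0.0005 -1.    ] x [ 0.9961 -0.0877  0.0025] t 11.325 F [1.9687 0.0915 2.06  ]
xyz [-0.0109 -0.0308  0.0002] turn [-0.0007 -0.0025 -0.0006] tool z target [ 0. -0. -1.] rows 0.5231160115874524 0.014223460750482116
now [0.3992 0.1383 0.1553] z [ 0.0025  0.0005 -1.    ] x [ 0.9961 -0.0877  0.0025] t 11.325 F [1.9687 0.0915 2.06  ]
xyz [-0.0114 -0.0358  0.0003] turn [-0.0007 -0.0025 -0.0006] tool z target [ 0. -0. -1.] rows 0.6008952914546845 0.014223460750482116
```

Emit:
{"name": "apply_moves", "arguments": {
  "deltas": [
    {"xyz":[-0.003,-0.007,0.0003],"turn":[0,0,0]},
    {"xyz":[-0.006,-0.014,0.0003],"turn":[0,0,0]},
    {"xyz":[-0.008,-0.02,0.0003],"turn":[0,0,0]},
    {"xyz":[-0.009,-0.025,0.0003],"turn":[0,0,0]},
    {"xyz":[-0.01,-0.028,0.0003],"turn":[0,0,0]}
  ]
}}

```text
t: 11.95
eef_pos: [0.3917, 0.1675, 0.1551]
tcp_rot: [-3.138, 0.138, -0.004]
ft_force: [1.1, -1.2, 5.4]
gripper_width: -0.0002
```

```bash
python3 -c "
from h import *
a=imaging.capture('wrist');b=imaging.capture('top')
cv2.imwrite('pics/w9.png',a[:,:,::-1])
cv2.imwrite('pics/t9.png',cv2.resize(b[160:300,125:295,::-1],None,fx=4.2,fy=4.2,interpolation=cv2.INTER_CUBIC))
tgt([.391,.175,.155],-5,0)"
```

```text
now [0.3915 0.1676 0.1551] z [ 0.0024  0.0007 -1.    ] x [ 0.9962 -0.0874  0.0023] t 12.05 F [0.7044 0.0912 6.1364]
xyz [-0.0012 -0.0073  0.0001] turn [-0.0009 -0.0023 -0.0003] tool z target [ 0. -0. -1.] rows 0.11884454219121368 0.013347125374219433
```

View pics/w9.png

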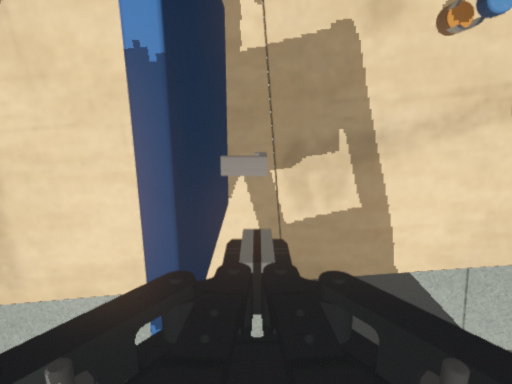

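View pics/t9.png

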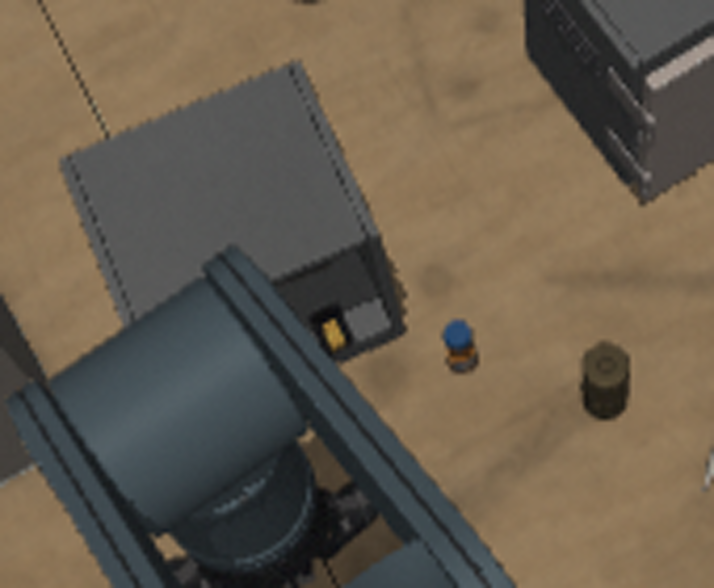

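Emit:
{"name": "apply_moves", "arguments": {
  "deltas": [
    {"xyz":[0,0,-0.004],"turn":[0,0,0]},
    {"xyz":[0,0,-0.008],"turn":[0,0,0]},
    {"xyz":[0,0,-0.01],"turn":[0,0,0]},
    {"xyz":[0,0,-0.01],"turn":[0,0,0]},
    {"xyz":[0,0,-0.01],"turn":[0,0,0]}
  ]
}}

```text
t: 12.68
eef_pos: [0.3914, 0.1675, 0.165]
tcp_rot: [-3.138, 0.138, -0.003]
ft_force: [0.3, 0.4, -0.0]
gripper_width: 0.0
```

```bash
python3 -c "
from h import *
a=imaging.capture('wrist')
cv2.imwrite('pics/w10.png',a[:,:,::-1])
tgt([.391,.175,.165],-5,0)"
```

```text
now [0.3914 0.1675 0.165 ] z [ 0.002   0.0007 -1.    ] x [ 0.9962 -0.0875  0.0019] t 12.725 F [0.3404 0.7409 0.1345]
xyz [-0.001  -0.0074 -0.    ] turn [-0.0008 -0.0019 -0.0003] tool z target [ 0. -0. -1.] rows 0.11954125650959445 0.011463556002047345
```

View pics/w10.png

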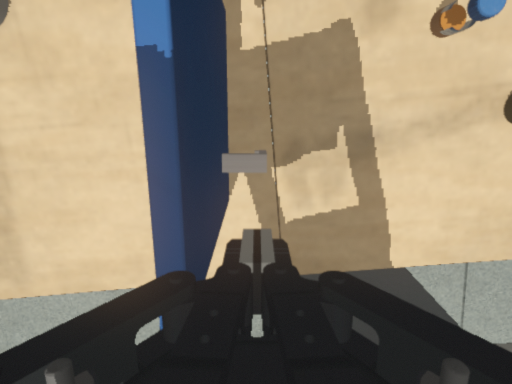

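```bash
python3 -c "
from h import *
np.set_printoptions(precision=4,suppress=True)
for A,B in (((133,5),(155,265)),((168,5),(185,265))):
  a=plane('wrist',*A,.2);b=plane('wrist',*B,.2);d=b-a
  t=np.arctan2(d@[-.996,.085,0],d@[-.085,-.996,0]); print(a,b,t)
im=cv2.imread('pics/w10.png')
for v in (60,100,150,220,260): print(v,[tuple(im[v,u]) for u in range(140,200,6)])
"
```

```text
[0.4907 0.1964 0.2   ] [0.4041 0.2049 0.2   ] 1.5834097294145635
[0.4899 0.1859 0.2   ] [0.4031 0.1937 0.2   ] 1.575154751828971
60 [(np.uint8(103), np.uint8(71), np.uint8(56)), (np.uint8(103), np.uint8(72), np.uint8(55)), (np.uint8(103), np.uint8(71), np.uint8(53)), (np.uint8(104), np.uint8(70), np.uint8(51)), (np.uint8(105), np.uint8(71), np.uint8(50)), (np.uint8(98), np.uint8(66), np.uint8(46)), (np.uint8(68), np.uint8(47), np.uint8(36)), (np.uint8(67), np.uint8(44), np.uint8(32)), (np.uint8(68), np.uint8(45), np.uint8(32)), (np.uint8(66), np.uint8(45), np.uint8(31))]
100 [(np.uint8(120), np.uint8(143), np.uint8(164)), (np.uint8(105), np.uint8(75), np.uint8(62)), (np.uint8(104), np.uint8(74), np.uint8(60)), (np.uint8(104), np.uint8(73), np.uint8(57)), (np.uint8(104), np.uint8(72), np.uint8(54)), (np.uint8(105), np.uint8(73), np.uint8(54)), (np.uint8(75), np.uint8(51), np.uint8(40)), (np.uint8(68), np.uint8(47), np.uint8(37)), (np.uint8(68), np.uint8(47), np.uint8(33)), (np.uint8(66), np.uint8(45), np.uint8(32))]
150 [(np.uint8(162), np.uint8(203), np.uint8(227)), (np.uint8(104), n
[... 598 characters left out ...]
77), np.uint8(67)), (np.uint8(106), np.uint8(75), np.uint8(62)), (np.uint8(107), np.uint8(74), np.uint8(60)), (np.uint8(89), np.uint8(64), np.uint8(53)), (np.uint8(68), np.uint8(51), np.uint8(47)), (np.uint8(69), np.uint8(52), np.uint8(46))]
260 [(np.uint8(152), np.uint8(192), np.uint8(217)), (np.uint8(156), np.uint8(197), np.uint8(221)), (np.uint8(156), np.uint8(197), np.uint8(221)), (np.uint8(106), np.uint8(76), np.uint8(65)), (np.uint8(106), np.uint8(75), np.uint8(63)), (np.uint8(105), np.uint8(74), np.uint8(60)), (np.uint8(105), np.uint8(72), np.uint8(57)), (np.uint8(100), np.uint8(70), np.uint8(54)), (np.uint8(68), np.uint8(51), np.uint8(45)), (np.uint8(68), np.uint8(50), np.uint8(44))]
```

Emit:
{"name": "apply_moves", "arguments": {
  "deltas": [
    {"xyz":[0,0.01,-0.002],"turn":[0,0,0]},
    {"xyz":[0,0.03,-0.01],"turn":[0,0,0]},
    {"xyz":[0,0.05,-0.04],"turn":[0,0,0]},
    {"xyz":[-0.01,0.08,-0.08],"turn":[0,0,0]},
    {"xyz":[-0.02,0.12,-0.12],"turn":[0,0,0]}
  ]
}}

```text
t: 13.35
eef_pos: [0.36, 0.0487, 0.286]
tcp_rot: [-3.138, 0.136, -0.003]
ft_force: [0.8, -1.3, 0.5]
gripper_width: -0.0002
```

Emit:
{"name": "apply_moves", "arguments": {
  "deltas": [
    {"xyz":[0,0.05,-0.01],"turn":[0,0,0]},
    {"xyz":[0,0.1,-0.02],"turn":[0,0,0]},
    {"xyz":[0,0.15,-0.02],"turn":[0,0,0]},
    {"xyz":[0,0.2,-0.02],"turn":[0,0,0]},
    {"xyz":[0,0.25,-0.02],"turn":[0,0,0]}
  ]
}}

```text
t: 13.98
eef_pos: [0.3374, -0.2023, 0.306]
tcp_rot: [-3.139, 0.137, -0.004]
ft_force: [0.6, -0.0, 0.7]
gripper_width: 0.0
```

Emit:
{"name": "apply_moves", "arguments": {
  "deltas": [
    {"xyz":[0,0.02,0],"turn":[0,0,0]},
    {"xyz":[0,0.02,0],"turn":[0,0,0]},
    {"xyz":[0,0.02,0],"turn":[0,0,0]},
    {"xyz":[0,0.02,0],"turn":[0,0,0]},
    {"xyz":[0,0.02,0],"turn":[0,0,0]}
  ]
}}

```text
t: 14.6
eef_pos: [0.3358, -0.2214, 0.3062]
tcp_rot: [3.139, -0.134, 0.004]
ft_force: [0.2, -0.1, 0.8]
gripper_width: 0.0004
```

```bash
python3 -c "
from h import *
b=imaging.capture('top');c=imaging.capture('scene')
cv2.imwrite('pics/t11.png',cv2.resize(b[120:300,115:375,::-1],None,fx=3,fy=3,interpolation=cv2.INTER_CUBIC))
cv2.imwrite('pics/s11.png',cv2.resize(c[110:300,130:350,::-1],None,fx=3,fy=3,interpolation=cv2.INTER_CUBIC))
print(r.sense()['ft_force'],r.sense()['t'])"
```

```text
[-0.30412769 -1.03472236 -0.09086152] 14.7
```

View pics/t11.png

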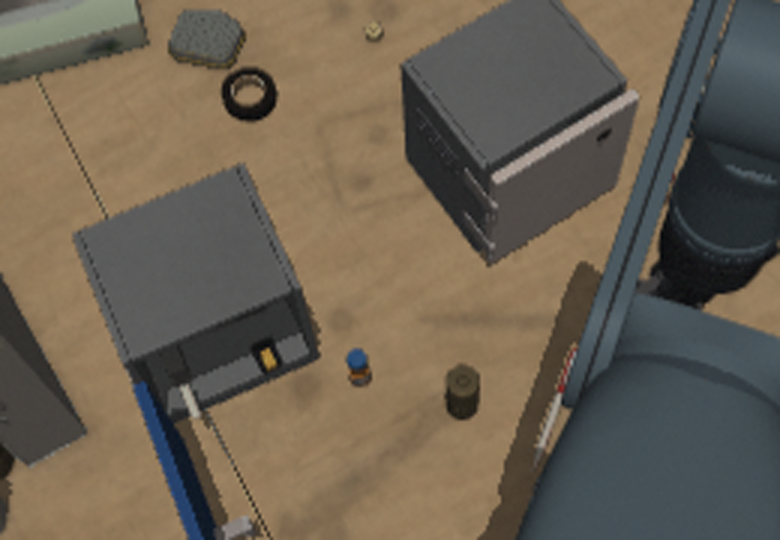

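View pics/s11.png

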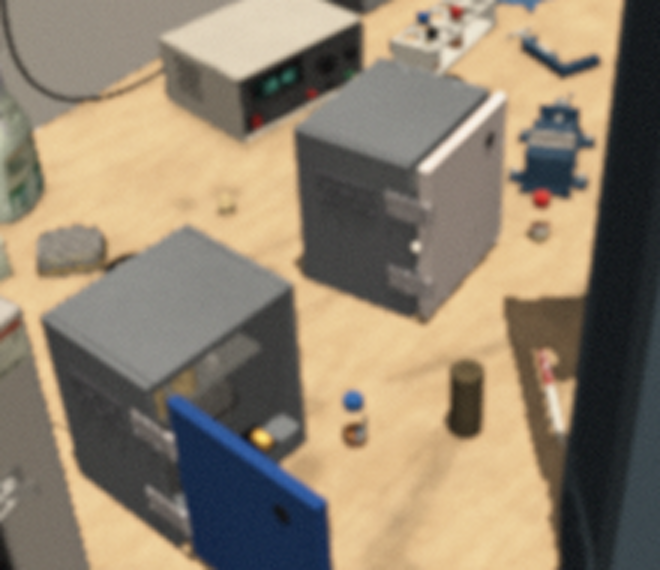

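Blue door stands square (top view: from (138,385) to (200,540)). White door is shut. The vials and the cylinder stand in place. A final angle check, then I hand in.

```bash
python3 -c "
from h import *
np.set_printoptions(precision=4,suppress=True)
S=lambda x,y:(130+(x+.5)/3-.5,110+(y+.5)/3-.5)
a=plane('scene',*S(172,404),.2);b=plane('scene',*S(322,510),.2);d=b-a
print(a,b,np.arctan2(d@[-.996,.085,0],d@[-.085,-.996,0]))
T=lambda x,y:(115+(x+.5)/3-.5,120+(y+.5)/3-.5)
print(plane('top',*T(357,359),.055),plane('top',*T(463,380),.078))
print(r.sense()['t'],r.close_job())"
```

```text
[0.531 0.192 0.2  ] [0.3692 0.2063 0.2   ] 1.5740813080359048
[ 0.5115 -0.0033  0.055 ] [ 0.4351 -0.0797  0.078 ]
the job is handed in; nothing more can be done
14.7 None
```

The blue cupboard door is open, about square to the front, and the job was handed in at 14.7 s. I pressed the door in at its dot with the closed fingertips until it neared the stop, at about 5 N. I then drew back and the spring popped it ajar to about 0.55 rad. A fingertip behind the free edge swung it open, and I backed the arm clear.

**Last checks**
- **Blue door:** it measured 1.574 rad in the scene view taken after the arm had backed away. An earlier wrist-camera reading gave 1.575–1.583.
- **White door:** it looks shut in the last pictures.
- **Blue-cap vial:** it measured within 1 mm of where it started.
- **Bronze cylinder:** it read 3–5 mm from its first top-view reading. My two views of it also differed by 7 mm at the start, and nothing came near it, so I put this down to measurement error.
- **Red-cap vial:** it is standing in the last scene view, but I did not measure it.

**What did not go as planned**
- **Tilt:** the first try at tilting the tool 45° ran into a joint limit, so I pressed at a 20° tilt instead.
- **Light contact:** near the end of the swing there was about 6 N upward on the gripper, most likely a light touch on the top of the door. It went away when I raised the tool 10 mm.

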